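# Pack the kit cassette and lift it off its dock

### The arm

A 6-joint arm with a two-finger parallel gripper is mounted at the origin on the work surface. World frame = base frame: x ahead of the robot, y to its left, z up, the work surface at z = 0. Lengths are in m, angles in rad, forces in N, time in s.
With the tool pointing down it reaches from about 0.3 to 0.775 m from the base axis. Payload 14.6 kg.
Tool frame: the origin (TCP) lies midway between the tips of the shut fingers; the grasp point (between the pads) lies 19 mm behind it (ctrl.grip_depth is the z of the grasp point in the tool frame, in m); z points along the fingers, y is the line along which they close (so a half turn about z gives the same grasp; the last joint's range is limited). The gripper opens to 94 mm and grips with 3 to 60 N. Pads are 16 mm wide; open, the fingers measure 119 mm over their backs; the gripper's body (75 mm by 177 mm) begins 78 mm behind the grasp point.
Start: joints at [1.059, 0.3, 1.521, -0, 1.321, -0.067], TCP at [0.237, 0.496, 0.205] pointing down, gripper open.
Joint ranges: [-3.03, 3.03], [-0.79, 2.21], [0.23, 2.52], [-1.04, 4.18], [0, 3.07], [-2.55, 2.55]. Speed limits (rad/s): [2.22, 2.22, 2.57, 3.14, 3.14, 3.14].

### API

Orientations are given as [roll, pitch, yaw] about the fixed x, y, z axes, in that order (R = Rz(yaw) Ry(pitch) Rx(roll)).
In Python, from station import ctrl gives the robot as it stands. The module is installed in compiled form; this text tells all that it offers.
- The arm moves only by the tool carry_out, never from a script. Its argument "commands" is a list of rows, each a list of 3 entries, a list of its own where there are three numbers: the closure, from 0 (fully open) to 1 (shut), then the shift along the tool's x, y, z in mm, then the turn, a rotation vector about the tool's x, y, z in rad. In form: [[gripper, [tx, ty, tz], [wx, wy, wz]], ...]. A call has 1 to 10 rows; each row shifts and turns the commanded pose from where the row before left it, along the tool's axes as they then stand; what a row does not reach is not made up. A row lasts 1/8 s, in which the tool goes at most 62.5 mm and 10.7 degrees, less where a joint would pass 70% of its speed; a pose out of reach is approached as far as the arm can. A call with a gripper value outside its range is refused whole. The fingers move at their own pace and stop on an object; "squeeze" is the grip in N (left out, the last holds). Time passes only in rows, so rows that do not move let the fingers close. It gives the time, the measured TCP pose, the force, the opening and the grip force at its end, in the units of the state.
- ctrl.get_obs(): the state, without advancing time (a new reading comes with each control period).
- ctrl.camera(name): name is "scene" or "side" or "wrist"; returns a dict with "img" (480x640x3 uint8, blue, green, red), "camera_matrix" (3x3 intrinsics, pixels), "rvec" (rotation vector, rad) and "tvec" (3), from world to camera coordinates, as OpenCV has them. Camera axes: x right, y down, z forward; pixel columns grow to the right and rows downward; lengths in m; the calibration is good to about 2 mm. A picture is of the moment at which its call begins. There is no depth.
- ctrl.hand_in(): hands the job in; it is judged then, once.
Trained networks look in the newest picture that a camera, given by its name, has taken for a name from the list of things; names that differ only in an ending like _2 or _b are one class to them, and where a whole thing is asked for, a point or a joint stands for the part that bears it (a point fixed in the world has none). Each returns a list of dicts, best first, with "score" (0 to 1); they miss things now and then, are a little off and sometimes report something else, mostly with a low value. They report only what shows in the picture. A call takes as long as a camera call. They do not tell look-alikes from the thing itself.
- ctrl.outline_of(thing, camera): "region" (480x640 bool, what is visible of it).
- ctrl.place_of(thing, camera): "at" ([x, y, z] in m, in world coordinates, good to about 4 mm: a listed point, or the origin of a listed thing).
The state is a dict: "time_s": time; "qpos": joint angles; "joint_vel": joint speeds; "tau": joint torques, N m; "ee_pos": TCP position; "eef_rot": TCP orientation; "force": force on the tool from outside, world axes, zero at the start; "moment": the same for the moment, N m; "grip_width": finger opening in m; "grip_force": force on a finger pad.
Only numpy, scipy, OpenCV 4.12 (cv2) and the standard library are available. Lean on these libraries where they do the work, as an engineer would, in place of code of your own. Each camera call takes 0.05 s, during which the arm holds its last target. There are 200 camera calls.

### The job

Get the shelf-building kit ready to carry: while the blue cassette is still locked in its dock, stand the tin of screws and the pine spacer block upright in its two bays, one in each (either way round), down on the bay floors. Then pinch the two yellow side catches of the cassette together, lift it level about 10 cm straight up out of the dock, and finish there, still holding it in the air over the dock by the pinched catches with the tin and block in it. Leave everything else on the bench where it is.

Things in the scene. Friction and masses are not known exactly. Their poses are not given: they have to be found in the camera images.
- cassette: (All sizes in mm.) Kit cassette, blue, 146 (its x) x 54 (its y). Origin: centre of its underside; z up. 4 mm floor. Two square open bays, 46 x 46 inside with walls 4 mm thick whose rims are 32 above the underside, centred at x = +46 and x = -46, y = 0. Between the bays stands a tower, 46 (x) x 44 (y), top at 86. At the start it sits locked in the dock, its axes along the dock's, its underside 10 above the table. Weighs 0.3 to 0.5 kg.
- cassette_grip (a point): Point on the tower's axis 66 above the cassette's underside, midway between the two yellow catches, at the height to pinch them. The catches' ribbed yellow buttons are on the tower's +y and -y sides (cassette axes), each 30 (x) x 28 high, centred at this height; 62 over both when free. Pinch along the cassette's y: pushed fully in they are flush with the tower (44 over both). On each side the steel lip of the dock, top 28 above the table, lies well below the buttons.
- bay_a (a point): Centre of the floor (upper face) of the bay on the cassette's +x side; axes as the cassette's.
- bay_b (a point): Centre of the floor (upper face) of the bay on the cassette's -x side; axes as the cassette's.
- catch_left (a joint): Travel in m of the yellow catch on the cassette's +y side: 0 free (hooked under the dock's lip), 0.009 pushed fully in. Spring-loaded, about 2.5 N to start and 7 N fully in. It unhooks after about 0.005; both catches must be in at once for the cassette to lift. When let go it springs out again. At its stop the gripping force goes into the cassette, which can be carried by it.
- catch_right (a joint): The same for the catch on the cassette's -y side.
- dock: Fixed dark steel loading dock, base plate 190 (x) x 110 (y) x 10 high, with low guides (22 high) round the cassette and two steel lips 28 high at the middle of its long sides. Origin: centre of its underside on the table; axes as the cassette's when seated.
- tin_mid (a point): Centre (half-way up) of the tin of screws: upright aluminium cylinder with a red lid band and paper label, 38 diameter, 72 high, loose on the table. z along its axis. 0.09 to 0.18 kg.
- block_mid (a point): Centre (half-way up) of the pine spacer block: upright, 38 x 38 x 72 high, loose on the table, pale wood with its top 12 painted green; its axes are square to its faces, z up. 0.06 kg.
- tape_measure: Yellow tape measure, 76 x 36 x 60. Loose bystander, not part of the job. Origin: underside.
- ear_defenders: Yellow and black ear defenders, 72 x 168, 151 high. Loose bystander, not part of the job. Origin: underside.
- pine_offcuts: Two stacked pine board offcuts, 200 x 100 x 36. Loose bystander, not part of the job. Origin: underside.
- cups: White plastic cup, 84 diameter, 130 high. Loose bystander, not part of the job. Origin: underside.
- speed_square: Flat dark carpenter's triangle square, about 180 x 190, 12 high. Loose bystander, not part of the job. Origin: underside.
- screwdriver: Screwdriver lying down. Loose bystander, not part of the job. Origin: on its handle axis.
- glue_bottle: Green bottle with red cap, 56 diameter, 130 high. Loose bystander, not part of the job. Origin: underside.
Mind the look-alikes: they are no part of the job. What is meant by the part that bears block_mid is not pink, and is the smaller of those in its own colour.

How it is judged:
On the way, in this order (a step that is already met when the one before it is completed fails the run):
1. tin and block stand down in the two bays, one in each, with the cassette seated in its dock (((x of tin_mid in the frame of cassette between 0.039 and 0.053 m and y of tin_mid in the frame of cassette between -0.007 and 0.007 m and z of tin_mid in the frame of cassette between 0.034 and 0.045 m and angle between the z axis of each of tin_mid, block_mid and the z axis of cassette, either way round below 0.15 rad and x of block_mid in the frame of cassette between -0.053 and -0.039 m and y of block_mid in the frame of cassette between -0.007 and 0.007 m and z of block_mid in the frame of cassette between 0.034 and 0.045 m) or (x of tin_mid in the frame of cassette between -0.053 and -0.039 m and y of tin_mid in the frame of cassette between -0.007 and 0.007 m and z of tin_mid in the frame of cassette between 0.034 and 0.045 m and angle between the z axis of each of tin_mid, block_mid and the z axis of cassette, either way round below 0.15 rad and x of block_mid in the frame of cassette between 0.039 and 0.053 m and y of block_mid in the frame of cassette between -0.007 and 0.007 m and z of block_mid in the frame of cassette between 0.034 and 0.045 m)) and z of cassette in the frame of dock below 0.016 m and linear speed of cassette below 0.03 m/s), for 0.2 s.
2. both catches pinched in while the cassette is still seated (value of joint each of catch_left, catch_right above 0.006 m and z of cassette in the frame of dock below 0.016 m), for 0.05 s.
At the end, for the whole second after the job is handed in: Tin and block one in each bay (within 7 mm of its centre, on its floor, upright within 0.15 rad); both catches in over 6 mm; cassette 60 to 190 mm above its seat, within 80 mm sideways of the dock, tilt under 0.2 rad, still, held by the fingers (over 3 N), clear of the dock (((x of tin_mid in the frame of cassette between 0.039 and 0.053 m and y of tin_mid in the frame of cassette between -0.007 and 0.007 m and z of tin_mid in the frame of cassette between 0.034 and 0.045 m and angle between the z axis of each of tin_mid, block_mid and the z axis of cassette, either way round below 0.15 rad and x of block_mid in the frame of cassette between -0.053 and -0.039 m and y of block_mid in the frame of cassette between -0.007 and 0.007 m and z of block_mid in the frame of cassette between 0.034 and 0.045 m) or (x of tin_mid in the frame of cassette between -0.053 and -0.039 m and y of tin_mid in the frame of cassette between -0.007 and 0.007 m and z of tin_mid in the frame of cassette between 0.034 and 0.045 m and angle between the z axis of each of tin_mid, block_mid and the z axis of cassette, either way round below 0.15 rad and x of block_mid in the frame of cassette between 0.039 and 0.053 m and y of block_mid in the frame of cassette between -0.007 and 0.007 m and z of block_mid in the frame of cassette between 0.034 and 0.045 m)) and value of joint each of catch_left, catch_right above 0.006 m and z of cassette in the frame of dock between 0.07 and 0.2 m and horizontal distance between cassette and dock below 0.08 m and angle between cassette's own z axis and vertical below 0.2 rad and linear speed of cassette below 0.03 m/s and contact force between the fingers and cassette above 3 N and contact force between cassette and dock below 0.3 N); the arm keeps its last pose, push and grip.
It fails at once if a bystander (tape measure, ear defenders, offcuts, cup, square, screwdriver, glue bottle) is shifted by more than 30 mm (distance of any of tape_measure, ear_defenders, pine_offcuts, cups, speed_square, screwdriver, glue_bottle from where it was at the start of the episode above 0.03 m).
It also fails if it takes over 64 s, if anything falls off the work surface, if the arm or the gripper's body presses on something with over 40 N, if the wrist force passes 120 N, or if a joint passes its speed limit or range.

## Working session

There is one attempt and no reset: what is moved stays moved. The work goes in short steps, Python scripts to look and compute and a tool call to move; the robot and the scene stay as the last step left them, time stands still between calls to the robot, and variables do not carry over. Pictures are saved under pics/ and viewed, at most 10 in all, crops included, and the job is handed in when it is done.

Besides the shell and the picture viewer there is one more tool, called after "Emit:" as a command line: name --argument value ..., lists and objects as JSON in quotes. carry_out: Moves the arm, as the interface text tells. Its arguments: {"type":"object","properties":{"commands":{"type":"array","items":{"type":"array"}},"squeeze":{"type":"number"}},"required":["commands"]}

```bash
mkdir -p pics; cat > h.py <<'E'
import numpy as np, cv2
from station import ctrl
def cam(n):
    c=ctrl.camera(n); return c
def P(c):
    R,_=cv2.Rodrigues(np.array(c["rvec"],float)); t=np.array(c["tvec"],float).reshape(3,1)
    return np.array(c["camera_matrix"])@np.hstack([R,t])
def tri(c1,p1,c2,p2):
    X=cv2.triangulatePoints(P(c1),P(c2),np.array(p1,float).reshape(2,1),np.array(p2,float).reshape(2,1))
    return (X[:3]/X[3]).ravel()
def proj(c,X):
    x=P(c)@np.append(X,1); return x[:2]/x[2]
def onz(c,p,z):
    M=P(c); H=np.column_stack([M[:,0],M[:,1],M[:,2]*z+M[:,3]])
    w=np.linalg.solve(H,[p[0],p[1],1]); return w[:2]/w[2]
E
python3 - <<'E'
from h import *
np.set_printoptions(precision=3,suppress=True)
for n in ["scene","side","wrist"]:
    c=cam(n); cv2.imwrite(f"pics/{n}0.png",c["img"])
    print(n)
    for t in ["cassette_grip","bay_a","bay_b","dock","tin_mid","block_mid","tape_measure","ear_defenders","pine_offcuts","cups","speed_square","screwdriver","glue_bottle"]:
        print(t,[(round(d["score"],2),np.round(d["at"],3).tolist(),proj(c,d["at"]).round().tolist()) for d in ctrl.place_of(t,n)])
E
```

```text
scene
cassette_grip [(0.76, [0.586, -0.048, 0.071], [321.0, 251.0])]
bay_a [(0.89, [0.584, 0.003, 0.012], [340.0, 256.0]), (0.79, [0.584, -0.092, 0.016], [305.0, 271.0])]
bay_b [(0.89, [0.584, 0.003, 0.012], [340.0, 256.0]), (0.79, [0.584, -0.092, 0.016], [305.0, 271.0])]
dock [(0.97, [0.584, -0.045, 0.001], [323.0, 266.0])]
tin_mid [(0.62, [0.596, 0.226, 0.042], [418.0, 217.0]), (0.29, [0.582, -0.046, 0.01], [322.0, 264.0])]
block_mid [(0.81, [0.456, 0.286, 0.037], [407.0, 174.0]), (0.76, [0.358, 0.262, 0.053], [381.0, 151.0]), (0.68, [0.403, 0.138, 0.051], [350.0, 179.0])]
tape_measure [(0.77, [0.765, 0.038, 0.003], [391.0, 307.0]), (0.64, [0.727, -0.293, -0.0], [255.0, 359.0])]
ear_defenders [(0.67, [0.626, 0.481, -0.0], [502.0, 198.0])]
pine_offcuts [(0.75, [0.356, 0.449, 0.0], [434.0, 141.0])]
cups [(0.68, [0.617, -0.435, 0.001], [177.0, 348.0])]
speed_square []
screwdriver [(0.72, [0.745, 0.279, -0.004], [468.0, 261.0]), (0.48, [0.593, 0.226, 0.039], [417.0, 217.0]), (0.2, [0.356, 0.449, -0.002], [433.0, 141.0])]
glue_bottle [(0.82, [0.729, -0.293, -0.002], [256.0, 360.0])]
sid
[... 608 characters left out ...]
.0, 219.0])]
tape_measure [(0.9, [0.766, 0.038, 0.001], [388.0, 255.0])]
ear_defenders [(0.79, [0.623, 0.481, -0.002], [321.0, 198.0])]
pine_offcuts [(0.69, [0.353, 0.447, -0.003], [251.0, 209.0])]
cups [(0.66, [0.62, -0.433, 0.002], [382.0, 361.0]), (0.25, [0.73, -0.295, -0.001], [408.0, 321.0])]
speed_square [(0.69, [0.372, -0.469, 0.0], [285.0, 386.0])]
screwdriver [(0.72, [0.747, 0.277, 0.001], [365.0, 219.0])]
glue_bottle [(0.69, [0.73, -0.298, -0.003], [408.0, 323.0])]
wrist
cassette_grip []
bay_a []
bay_b []
dock []
tin_mid []
block_mid []
tape_measure []
ear_defenders []
pine_offcuts [(0.68, [0.358, 0.451, 0.002], [334.0, 338.0])]
cups []
speed_square []
screwdriver []
glue_bottle []
```

View pics/scene0.png

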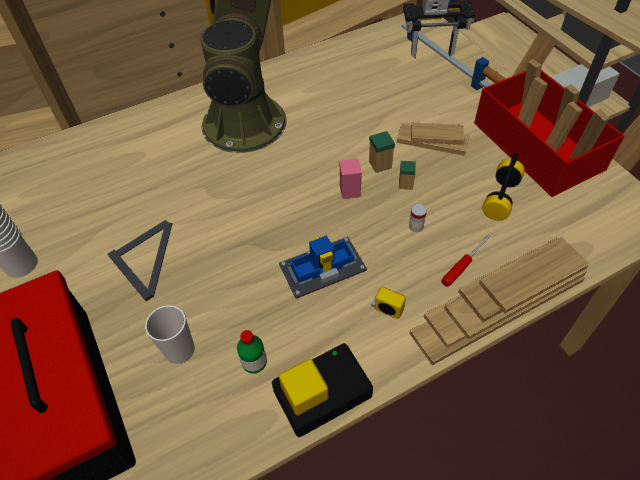

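View pics/side0.png

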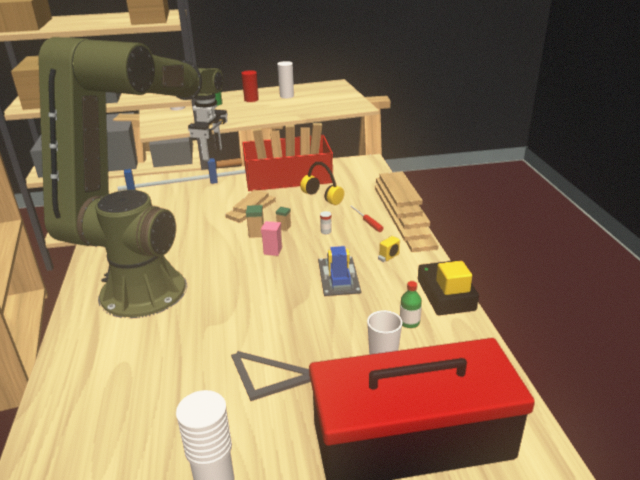

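Look-alikes for the block: the pink one at scene (350,179), the large green-topped pine at (381,151), and the small green-topped pine at (407,174). I choose (407,174), near world (0.458, 0.284). The tin is the only one, at (418,217). I'll check the choice in a crop and get the yaws.

```bash
python3 - <<'E'
from h import *
np.set_printoptions(precision=3,suppress=True)
c=cam("scene"); i=c["img"]
cv2.imwrite("pics/crop0.png",cv2.resize(np.hstack([i[120:240,330:450],i[225:305,265:385] if 0 else i[210:330,265:385]]),(800,400),interpolation=cv2.INTER_CUBIC))
o=ctrl.get_obs(); print(o["ee_pos"],o["eef_rot"],o["grip_width"],ctrl.grip_depth,o["time_s"])
w=cam("wrist"); R,_=cv2.Rodrigues(np.array(w["rvec"]));print("camW pos",(-R.T@np.array(w["tvec"]).reshape(3,1)).ravel(),"fwd",R[2],"right",R[0],w["camera_matrix"])
s=cam("side")
for t in["dock","block_mid","tin_mid"]:
  for n,cc in(("scene",c),("side",s)):
    for d in ctrl.outline_of(t,n):
      m=d["region"].astype(np.uint8); 
      if d["score"]<.5: continue
      ys,xs=np.nonzero(m); print(t,n,round(d["score"],2),xs.min(),xs.max(),ys.min(),ys.max())
      if t=="dock" :
        h=cv2.convexHull(np.column_stack([xs,ys]).astype(np.int32)).reshape(-1,2)
        W=np.array([onz(cc,p,0.005) for p in h],np.float32); print(cv2.minAreaRect(W))
E
```

```text
[0.237 0.496 0.205] [ 3.142 -0.     2.697] 0.09399353745239679 -0.0188 2.15
camW pos [0.163 0.531 0.384] fwd [ 0.251 -0.12  -0.961] right [ 0.431  0.902 -0.   ] [[418.134   0.    322.628]
 [  0.    418.134 244.283]
 [  0.      0.      1.   ]]
dock scene 0.85 280 366 237 297
((0.5835949778556824, -0.04606547951698303), (0.1916801780462265, 0.11834076792001724), 85.27779388427734)
dock side 0.98 319 360 256 295
((0.5860745310783386, -0.046320341527462006), (0.19903472065925598, 0.11168880015611649), 84.62195587158203)
block_mid scene 0.95 399 415 160 188
block_mid scene 0.82 369 394 131 171
block_mid scene 0.73 339 361 159 198
block_mid side 0.89 262 282 221 254
block_mid side 0.76 276 290 206 230
block_mid side 0.69 400 421 281 327
block_mid side 0.59 247 263 205 236
tin_mid scene 0.96 408 426 204 232
tin_mid side 0.79 320 331 211 233
tin_mid side 0.62 277 290 207 229
```

View pics/crop0.png

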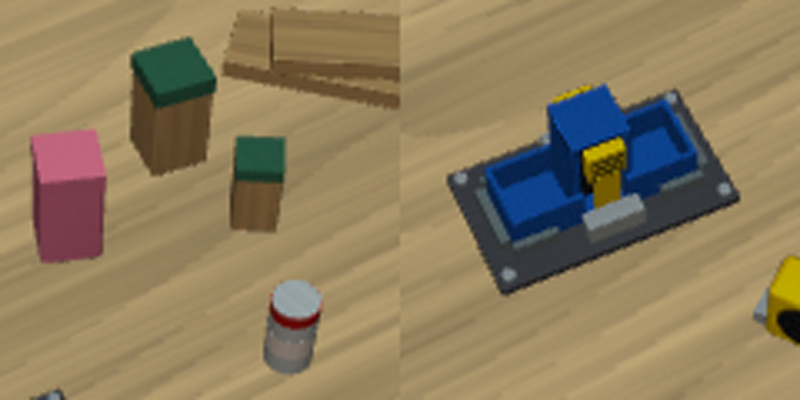

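Crop: the small green-topped pine block is clearly at crop (258,183), beside the bigger one at (173,105) and the pink one at (68,195). The tin is at (293,328). The dock's long axis is about 85° in world, so the pinch line is about -5°. I'll move above the block to look closer.

```bash
cat >> h.py <<'E'
from scipy.spatial.transform import Rotation as Ro
def plan(*wps,g=0):
    """wps: (x,y,z,yawdeg,nrows); prints rows in tool axes from the measured pose"""
    o=ctrl.get_obs(); p=np.array(o["ee_pos"]); R=Ro.from_euler("xyz",o["eef_rot"])
    rows=[]
    for x,y,z,yaw,n in wps:
        p1=np.array([x,y,z]); R1=Ro.from_euler("xyz",[np.pi,0,np.radians(yaw)])
        w=(R.inv()*R1).as_rotvec()/n; d=(p1-p)/n
        for k in range(n):
            t=R.inv().apply(d)*1000; rows.append([g,t.round(1).tolist(),w.round(4).tolist()]); R=R*Ro.from_rotvec(w)
        p,R=p1,R1
    print(str(rows).replace(" ",""))
E
python3 -c "
from h import *
plan((0.45,0.29,0.24,90,8))"
```

```text
[[0,[-35.2,-11.8,-4.3],[0.0,-0.0,0.1408]],[0,[-36.5,-6.8,-4.3],[0.0,-0.0,0.1408]],[0,[-37.1,-1.6,-4.3],[0.0,-0.0,0.1408]],[0,[-36.9,3.6,-4.3],[0.0,-0.0,0.1408]],[0,[-36.1,8.8,-4.3],[0.0,-0.0,0.1408]],[0,[-34.5,13.7,-4.3],[0.0,-0.0,0.1408]],[0,[-32.2,18.4,-4.3],[0.0,-0.0,0.1408]],[0,[-29.3,22.8,-4.3],[0.0,-0.0,0.1408]]]
```

Emit:
carry_out --commands '[[0, [-35, -12, -4], [0, 0, 0.14]], [0, [-36.5, -7, -4], [0, 0, 0.14]], [0, [-37, -1.5, -4], [0, 0, 0.14]], [0, [-37, 3.5, -4], [0, 0, 0.14]], [0, [-36, 9, -4], [0, 0, 0.14]], [0, [-34.5, 13.5, -4], [0, 0, 0.14]], [0, [-32, 18.5, -4], [0, 0, 0.14]], [0, [-29, 23, -4], [0, 0, 0.14]], [0, [0, 0, 0], [0, 0, 0]]]'

```text
time_s: 3.68
ee_pos: [0.4515, 0.2895, 0.2375]
eef_rot: [3.141, 0.0, 1.573]
force: [-0.7, 0.3, 0.6]
grip_width: 0.094
grip_force: 0.0
```

```bash
python3 - <<'E'
from h import *
np.set_printoptions(precision=3,suppress=True)
o=ctrl.get_obs(); print(o["ee_pos"],o["eef_rot"])
w=cam("wrist"); cv2.imwrite("pics/w1.png",w["img"])
for t in["block_mid","tin_mid"]:
  print(t,[(round(d["score"],2),np.round(d["at"],3).tolist(),proj(w,d["at"]).round().tolist()) for d in ctrl.place_of(t,"wrist")])
# green top: px on plane z=.072
hsv=cv2.cvtColor(w["img"],cv2.COLOR_BGR2HSV); m=cv2.inRange(hsv,(60,90,20),(95,255,255))
for c in cv2.findContours(m,0,2)[0]:
  if cv2.contourArea(c)<300: continue
  W=np.array([onz(w,p,0.072) for p in c.reshape(-1,2)],np.float32); print(cv2.contourArea(c),c.reshape(-1,2).mean(0),cv2.minAreaRect(W))
E
```

```text
[0.451 0.289 0.238] [3.141 0.    1.573]
block_mid [(0.73, [0.454, 0.284, 0.035], [325.0, 219.0])]
tin_mid [(0.86, [0.597, 0.227, 0.035], [472.0, 277.0])]
3550.5 [199.645 252.516] ((0.3508402407169342, 0.2551402449607849), (0.05546770617365837, 0.055576082319021225), 81.95556640625)
1370.5 [330.287 222.79 ] ((0.4558422863483429, 0.28548723459243774), (0.03721141070127487, 0.03755750134587288), 56.40102005004883)
```

View pics/w1.png

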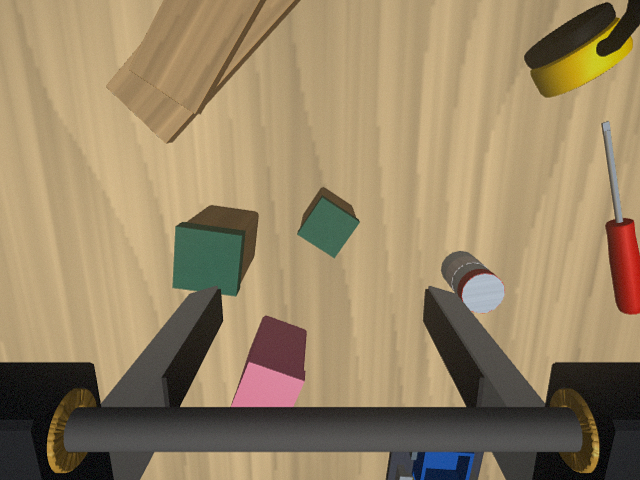

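The wrist view shows the small block's green top at (330,223), the big one at (208,258), pink at (270,385) and the tin lid at (483,292). The top back-projected at 72 mm measures 37.4 mm square, which matches. The block is at (0.456, 0.285) with yaw 56°.

```bash
python3 -c "
from h import *
plan((0.456,0.285,0.13,56.4,4),(0.456,0.285,0.041,56.4,3))"
```

```text
[[0,[-1.6,1.6,26.8],[-0.0001,0.0,0.1486]],[0,[-1.3,1.8,26.8],[-0.0001,0.0,0.1486]],[0,[-1.1,2.0,26.8],[-0.0001,0.0,0.1486]],[0,[-0.8,2.1,26.8],[-0.0001,0.0,0.1486]],[0,[0.0,-0.0,29.7],[0.0,0.0,0.0]],[0,[0.0,-0.0,29.7],[0.0,0.0,0.0]],[0,[0.0,-0.0,29.7],[0.0,0.0,0.0]]]
```

Emit:
carry_out --commands '[[0, [-1.6, 1.6, 27], [0, 0, 0.1486]], [0, [-1.3, 1.8, 27], [0, 0, 0.1486]], [0, [-1, 2, 27], [0, 0, 0.1486]], [0, [-0.8, 2, 27], [0, 0, 0.1486]], [0, [0, 0, 30], [0, 0, 0]], [0, [0, 0, 30], [0, 0, 0]], [0, [0, 0, 29], [0, 0, 0]], [0, [0, 0, 0], [0, 0, 0]]]'

```text
time_s: 4.82
ee_pos: [0.4549, 0.2848, 0.0389]
eef_rot: [-3.14, 0.003, 0.985]
force: [0.0, -0.2, 0.1]
grip_width: 0.0937
grip_force: 0.0
```

Emit:
carry_out --commands '[[1, [0, 0, 0], [0, 0, 0]], [1, [0, 0, 0], [0, 0, 0]], [1, [0, 0, 0], [0, 0, 0]], [1, [0, 0, 0], [0, 0, 0]], [1, [0, 0, 0], [0, 0, 0]], [1, [0, 0, 0], [0, 0, 0]]]' --squeeze 15

```text
time_s: 5.58
ee_pos: [0.4565, 0.2846, 0.0404]
eef_rot: [-3.142, 0.0, 0.982]
force: [-0.6, 0.8, -0.9]
grip_width: 0.0378
grip_force: 15.0
```

```bash
python3 -c "
from h import *
plan((0.4565,0.2846,0.16,56.4,3),(0.585,0.03,0.26,85,7),g=1)"
```

```text
[[1,[0.0,-0.0,-39.9],[-0.0,0.0,-0.0007]],[1,[0.0,-0.0,-39.9],[-0.0,0.0,-0.0007]],[1,[0.0,-0.0,-39.9],[-0.0,0.0,-0.0007]],[1,[-20.1,35.4,-14.3],[0.0,0.0,-0.0713]],[1,[-22.6,33.9,-14.3],[0.0,0.0,-0.0713]],[1,[-25.0,32.2,-14.3],[0.0,0.0,-0.0713]],[1,[-27.2,30.3,-14.3],[0.0,0.0,-0.0713]],[1,[-29.3,28.3,-14.3],[0.0,0.0,-0.0713]],[1,[-31.2,26.2,-14.3],[0.0,0.0,-0.0713]],[1,[-33.0,23.9,-14.3],[0.0,0.0,-0.0713]]]
```

Emit:
carry_out --commands '[[1, [0, 0, -40], [0, 0, 0]], [1, [0, 0, -40], [0, 0, 0]], [1, [0, 0, -40], [0, 0, 0]], [1, [-20, 35.5, -14], [0, 0, -0.0713]], [1, [-22.5, 34, -14], [0, 0, -0.0713]], [1, [-25, 32, -14], [0, 0, -0.0713]], [1, [-27, 30.5, -14], [0, 0, -0.0713]], [1, [-29.5, 28.5, -14], [0, 0, -0.0713]], [1, [-31, 26, -14], [0, 0, -0.0713]], [1, [-33, 24, -14], [0, 0, -0.0713]]]'

```text
time_s: 6.82
ee_pos: [0.5854, 0.0287, 0.2588]
eef_rot: [-3.141, 0.0, 1.484]
force: [-0.6, -0.1, -0.5]
grip_width: 0.0381
grip_force: 15.0
```

Emit:
carry_out --commands '[[1, [0, 0, 0], [0, 0, 0]], [1, [0, 0, 0], [0, 0, 0]]]'

```text
time_s: 7.08
ee_pos: [0.5846, 0.0303, 0.2579]
eef_rot: [-3.141, -0.0, 1.481]
force: [0.1, 0.1, -0.9]
grip_width: 0.038
grip_force: 15.0
```

```bash
python3 - <<'E'
from h import *
np.set_printoptions(precision=3,suppress=True)
o=ctrl.get_obs(); print(o["ee_pos"],o["eef_rot"],o["grip_width"])
w=cam("wrist"); cv2.imwrite("pics/w2.png",w["img"])
for t in["bay_a","cassette_grip","dock","tin_mid"]:
  print(t,[(round(d["score"],2),np.round(d["at"],3).tolist(),proj(w,d["at"]).round().tolist()) for d in ctrl.place_of(t,"wrist")])
hsv=cv2.cvtColor(w["img"],cv2.COLOR_BGR2HSV); m=cv2.inRange(hsv,(105,150,30),(125,255,255))
for c in cv2.findContours(m,0,2)[0]:
  if cv2.contourArea(c)<300: continue
  print(cv2.contourArea(c),cv2.boundingRect(c))
E
```

```text
[0.585 0.03  0.258] [-3.141 -0.     1.481] 0.03798739721391211
bay_a [(0.81, [0.591, 0.003, 0.017], [331.0, 231.0])]
cassette_grip []
dock []
tin_mid []
1454.0 (302, 213, 56, 33)
```

View pics/w2.png

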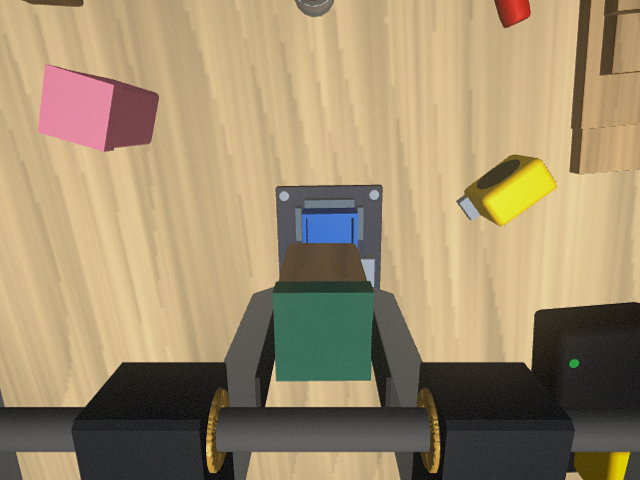

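The wrist view shows the dock's +y end corners at (277,186) and (381,185), with the open bay at (330,230) behind the held block. I'll turn those corners into a pose.

```bash
python3 - <<'E'
from h import *
np.set_printoptions(precision=4,suppress=True)
w=cam("wrist"); g=cv2.cvtColor(w["img"],cv2.COLOR_BGR2GRAY)
# edges of the dock plate, subpixel: dark vs bench
xs=[];L=[];Rr=[]
rows=range(205,265,3)
G=g.astype(float)
for r in rows:
    d=np.diff(cv2.GaussianBlur(g,(3,3),0)[r].astype(float))
    L.append((255+np.argmin(d[255:290])+.5,r)); Rr.append((365+np.argmax(d[365:400])+.5,r))
T=[(c,170+np.argmin(np.diff(cv2.GaussianBlur(g,(3,3),0)[:,c].astype(float))[170:200])+.5) for c in range(290,370,4)]
def line(p): 
    W=np.array([onz(w,q,0.010) for q in p],np.float32); v=cv2.fitLine(W,cv2.DIST_HUBER,0,.01,.01).ravel(); return v
l,r,t=line(L),line(Rr),line(T)
for v in(l,r,t): print(np.degrees(np.arctan2(v[1],v[0])),v[2:])
def isec(a,b):
    s=np.linalg.solve(np.array([[a[0],-b[0]],[a[1],-b[1]]]),b[2:]-a[2:]); return a[2:]+s[0]*a[:2]
A,B=isec(l,t),isec(r,t); print(A,B,np.linalg.norm(A-B)); M=(A+B)/2
ex=(l[:2]*np.sign(l[1])+r[:2]*np.sign(r[1])); ex/=np.linalg.norm(ex); th=np.degrees(np.arctan2(ex[1],ex[0])); C=M-.095*ex
print("yaw",th,"centre",C,"bay+",C+.046*ex,"bay-",C-.046*ex)
E
```

```text
85.60313 [ 0.5331 -0.0027]
85.34266 [0.6437 0.0022]
-4.0870395 [0.5841 0.0511]
[0.5375 0.0544] [0.6473 0.0466] 0.11010168
yaw 85.47289 centre [ 0.5849 -0.0442] bay+ [0.5885 0.0017] bay- [ 0.5812 -0.09  ]
```

```bash
python3 -c "
from h import *
plan((0.5812,-0.09,0.24,85.5,4),(0.5812,-0.09,0.11,85.5,4),g=1)"
```

```text
[[1,[-30.1,1.8,4.6],[-0.0,-0.0,-0.0025]],[1,[-30.1,1.7,4.6],[-0.0,-0.0,-0.0025]],[1,[-30.1,1.6,4.6],[-0.0,-0.0,-0.0025]],[1,[-30.1,1.5,4.6],[-0.0,-0.0,-0.0025]],[1,[0.0,-0.0,32.5],[0.0,0.0,0.0]],[1,[0.0,-0.0,32.5],[0.0,0.0,0.0]],[1,[0.0,-0.0,32.5],[0.0,0.0,0.0]],[1,[0.0,-0.0,32.5],[0.0,0.0,0.0]]]
```

Emit:
carry_out --commands '[[1, [-30, 1.8, 4.6], [0, 0, -0.0025]], [1, [-30, 1.7, 4.6], [0, 0, -0.0025]], [1, [-30, 1.6, 4.6], [0, 0, -0.0025]], [1, [-30, 1.5, 4.6], [0, 0, -0.0025]], [1, [0, 0, 32.5], [0, 0, 0]], [1, [0, 0, 32.5], [0, 0, 0]], [1, [0, 0, 32.5], [0, 0, 0]], [1, [0, 0, 32.5], [0, 0, 0]], [1, [0, 0, 0], [0, 0, 0]], [1, [0, 0, 0], [0, 0, 0]]]'

```text
time_s: 8.62
ee_pos: [0.5819, -0.0901, 0.1115]
eef_rot: [3.14, 0.0, 1.492]
force: [0.6, 0.2, -0.1]
grip_width: 0.0379
grip_force: 15.0
```

```bash
python3 -c "
from h import *
s=cam('side'); c=cam('scene')
a=s['img'][215:305,285:395]; b=c['img'][205:305,265:385]
cv2.imwrite('pics/b1.png',np.hstack([cv2.resize(a,(400,400),interpolation=3),cv2.resize(b,(400,400),interpolation=3)]))
plan((0.5812,-0.09,0.055,85.5,4),g=1)"
```

```text
[[1,[0.0,-0.2,14.2],[0.0006,0.0001,-0.0002]],[1,[0.0,-0.2,14.2],[0.0006,0.0001,-0.0002]],[1,[0.0,-0.2,14.2],[0.0006,0.0001,-0.0002]],[1,[0.0,-0.2,14.2],[0.0006,0.0001,-0.0002]]]
```

View pics/b1.png

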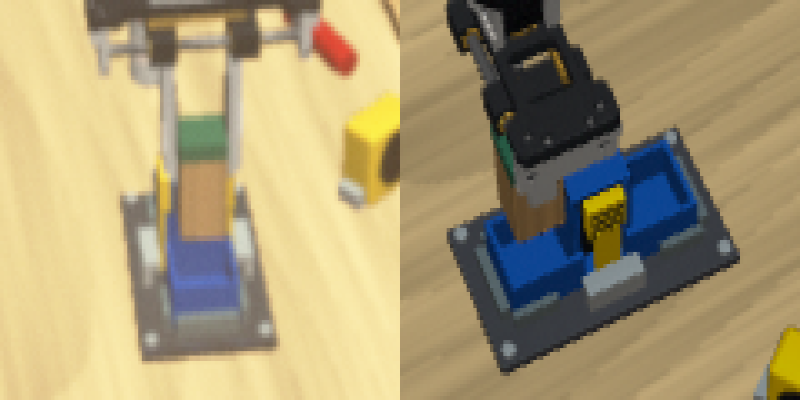

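The block hangs centred over the -y bay (side crop (203,200), scene crop (535,200)) and is clear of the tower. I'll lower it.

Emit:
carry_out --commands '[[1, [0, -0.2, 14], [0, 0, 0]], [1, [0, -0.2, 14], [0, 0, 0]], [1, [0, -0.2, 14], [0, 0, 0]], [1, [0, -0.1, 13], [0, 0, 0]], [1, [0, 0, 0], [0, 0, 0]], [1, [0, 0, 0], [0, 0, 0]]]'

```text
time_s: 9.48
ee_pos: [0.5807, -0.0901, 0.0549]
eef_rot: [-3.142, 0.0, 1.491]
force: [0.6, -0.4, -1.0]
grip_width: 0.0379
grip_force: 15.0
```

Emit:
carry_out --commands '[[0.4, [0, 0, 0], [0, 0, 0]], [0.4, [0, 0, 0], [0, 0, 0]], [0.4, [0, 0, 0], [0, 0, 0]], [0.4, [0, 0, -15], [0, 0, 0]], [0.4, [0, 0, -30], [0, 0, 0]], [0.4, [0, 0, -40], [0, 0, 0]], [0.2, [10, 0, -40], [0, 0, 0]], [0, [50, 0, -30], [0, 0, 0]], [0, [50, 0, 0], [0, 0, 0]], [0, [50, 0, 0], [0, 0, 0]]]'

```text
time_s: 10.72
ee_pos: [0.5933, 0.0709, 0.2118]
eef_rot: [3.14, -0.0, 1.491]
force: [1.2, 0.4, -0.3]
grip_width: 0.0922
grip_force: 0.0
```

Emit:
carry_out --commands '[[0, [20, 0, 0], [0, 0, 0]], [0, [0, 0, 0], [0, 0, 0]], [0, [0, 0, 0], [0, 0, 0]]]'

```text
time_s: 11.1
ee_pos: [0.5949, 0.088, 0.2103]
eef_rot: [3.142, 0.0, 1.49]
force: [0.1, 0.3, 0.2]
grip_width: 0.094
grip_force: 0.0
```

```bash
python3 - <<'E'
from h import *
np.set_printoptions(precision=4,suppress=True)
o=ctrl.get_obs(); print(o["ee_pos"],o["time_s"])
w=cam("wrist"); s=cam("side"); c=cam("scene")
for n in("wrist","scene","side"):
  for t in["block_mid","tin_mid"]:
    print(n,t,[(round(d["score"],2),np.round(d["at"],4).tolist()) for d in ctrl.place_of(t,n)])
i=w["img"]; a=c["img"][205:305,265:385]
cv2.imwrite('pics/b2.png',np.hstack([cv2.resize(i,(400,300)),cv2.resize(a,(360,300),interpolation=3)]))
R,_=cv2.Rodrigues(np.array(w["rvec"]))
for d in ctrl.outline_of("tin_mid","wrist"):
  ys,xs=np.nonzero(d["region"]); print("tin",d["score"],xs.min(),xs.max(),ys.min(),ys.max())
  hsv=cv2.cvtColor(i,cv2.COLOR_BGR2HSV)
E
```

```text
[0.5949 0.088  0.2103] 11.1
wrist block_mid [(0.85, [0.4004, 0.1423, 0.049])]
wrist tin_mid []
scene block_mid [(0.92, [0.4072, 0.1396, 0.0463]), (0.67, [0.5798, -0.0868, 0.0511]), (0.67, [0.3694, -0.4716, 0.0046]), (0.46, [0.361, 0.2633, 0.0517]), (0.27, [0.7467, 0.2803, -0.0015])]
scene tin_mid [(0.95, [0.5955, 0.2244, 0.0415])]
side block_mid [(0.87, [0.5838, -0.0897, 0.0491]), (0.71, [0.404, 0.1406, 0.0483]), (0.69, [0.5821, -0.0455, 0.0025]), (0.64, [0.5902, 0.0008, 0.0219]), (0.56, [0.3581, 0.2654, 0.05])]
side tin_mid [(0.47, [0.5926, 0.2225, 0.0325])]
tin 0.87 278 332 9 78
tin 0.3 286 297 343 406
```

View pics/b2.png

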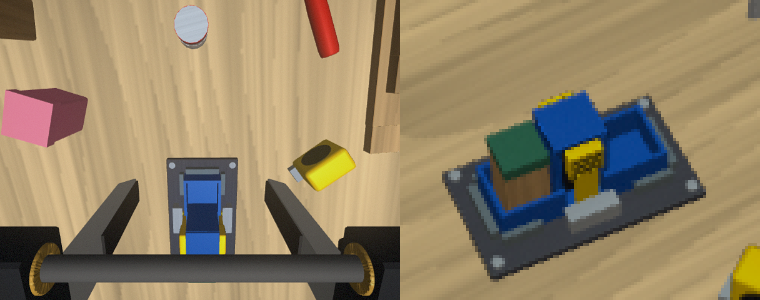

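The block stands upright in the -y bay, with its green top at crop (520,150) and its z at 0.05 as expected. The tin lid is at wrist (305,37).

```bash
python3 -c "
from h import *
w=cam('wrist'); print(onz(w,(305,36.5),.072),onz(w,(278,36.5),.072),onz(w,(332,36.5),.072))
plan((0.5955,0.2255,0.13,85.5,4),(0.5955,0.2255,0.041,85.5,3))"
```

```text
[0.59374917 0.22821444] [0.57520278 0.22970068] [0.61229505 0.22672825]
[[0,[33.9,-2.5,20.0],[-0.0,0.0,-0.0002]],[0,[34.0,-2.5,20.0],[-0.0,0.0,-0.0002]],[0,[34.0,-2.5,20.0],[-0.0,0.0,-0.0002]],[0,[34.0,-2.5,20.0],[-0.0,0.0,-0.0002]],[0,[0.0,-0.0,29.7],[0.0,0.0,0.0]],[0,[0.0,-0.0,29.7],[0.0,0.0,0.0]],[0,[0.0,-0.0,29.7],[0.0,0.0,0.0]]]
```

Emit:
carry_out --commands '[[0, [34.3, -2.7, 20], [0, 0, 0]], [0, [34.3, -2.7, 20], [0, 0, 0]], [0, [34.3, -2.7, 20], [0, 0, 0]], [0, [34.3, -2.7, 20], [0, 0, 0]], [0, [0, 0, 30], [0, 0, 0]], [0, [0, 0, 30], [0, 0, 0]], [0, [0, 0, 29], [0, 0, 0]], [0, [0, 0, 0], [0, 0, 0]]]'

```text
time_s: 12.65
ee_pos: [0.5938, 0.2267, 0.0391]
eef_rot: [-3.138, 0.002, 1.492]
force: [0.3, 0.4, -0.0]
grip_width: 0.0937
grip_force: 0.0
```

Emit:
carry_out --commands '[[1, [0, 0, 0], [0, 0, 0]], [1, [0, 0, 0], [0, 0, 0]], [1, [0, 0, 0], [0, 0, 0]], [1, [0, 0, 0], [0, 0, 0]], [1, [0, 0, 0], [0, 0, 0]], [1, [0, 0, 0], [0, 0, 0]]]' --squeeze 18

```text
time_s: 13.4
ee_pos: [0.5949, 0.227, 0.0411]
eef_rot: [-3.142, 0.0, 1.491]
force: [1.3, 0.0, -1.2]
grip_width: 0.0376
grip_force: 18.1
```

```bash
python3 -c "
from h import *
o=ctrl.get_obs();x,y,z=o['ee_pos'];print(o['ee_pos'],o['grip_width'])
w=cam('wrist')
for d in ctrl.outline_of('tin_mid','wrist'):
  ys,xs=np.nonzero(d['region']); print('tin',d['score'],xs.min(),xs.max(),ys.min(),ys.max(), onz(w,((xs.min()+xs.max())/2,ys.max()),.072), onz(w,((xs.min()+xs.max())/2,ys.min()),.072))
plan((x,y,0.17,85.5,4),(0.5885,0.0017,0.17,85.5,6),g=1)"
```

```text
[0.59494732 0.22700505 0.04107114] 0.037585343122208355
tin 0.73 275 371 245 382 [0.59348526 0.20711324] [0.59809131 0.26490032]
[[1,[-0.0,-0.0,-32.2],[-0.0,-0.0,-0.0002]],[1,[-0.0,-0.0,-32.2],[-0.0,-0.0,-0.0002]],[1,[-0.0,-0.0,-32.2],[-0.0,-0.0,-0.0002]],[1,[-0.0,-0.0,-32.2],[-0.0,-0.0,-0.0002]],[1,[-37.5,1.9,0.0],[0.0,0.0,0.0]],[1,[-37.5,1.9,0.0],[0.0,0.0,0.0]],[1,[-37.5,1.9,0.0],[0.0,0.0,0.0]],[1,[-37.5,1.9,0.0],[0.0,0.0,0.0]],[1,[-37.5,1.9,0.0],[0.0,0.0,0.0]],[1,[-37.5,1.9,0.0],[0.0,0.0,0.0]]]
```

Emit:
carry_out --commands '[[1, [0, 0, -32], [0, 0, 0]], [1, [0, 0, -32], [0, 0, 0]], [1, [0, 0, -32], [0, 0, 0]], [1, [0, 0, -32], [0, 0, 0]], [1, [-37.5, 1.9, 0], [0, 0, 0]], [1, [-37.5, 1.9, 0], [0, 0, 0]], [1, [-37.5, 1.9, 0], [0, 0, 0]], [1, [-37.5, 1.9, 0], [0, 0, 0]], [1, [-37.5, 1.9, 0], [0, 0, 0]], [1, [-37, 1.9, 0], [0, 0, 0]]]'

```text
time_s: 14.75
ee_pos: [0.5883, 0.0011, 0.169]
eef_rot: [-3.141, 0.0, 1.491]
force: [-0.3, -0.9, -1.8]
grip_width: 0.0377
grip_force: 18.0
```

Emit:
carry_out --commands '[[1, [0, 0, 30], [0, 0, 0]], [1, [0, 0, 30], [0, 0, 0]], [1, [0, 0, 0], [0, 0, 0]], [1, [0, 0, 0], [0, 0, 0]]]'

```text
time_s: 15.25
ee_pos: [0.5891, 0.0024, 0.1103]
eef_rot: [3.14, -0.0, 1.492]
force: [-0.7, -0.1, -1.2]
grip_width: 0.0376
grip_force: 18.0
```

```bash
python3 -c "
from h import *
s=cam('side'); c=cam('scene')
a=s['img'][215:305,285:395]; b=c['img'][195:295,285:405]
cv2.imwrite('pics/t1.png',np.hstack([cv2.resize(a,(400,400),interpolation=3),cv2.resize(b,(400,400),interpolation=3)]))
print(ctrl.get_obs()['ee_pos'])
plan((0.5885,0.0022,0.055,85.5,4),g=1)"
```

```text
[0.58917238 0.00238528 0.11049486]
[[1,[-0.1,-0.2,13.9],[0.0005,-0.0,-0.0002]],[1,[-0.1,-0.2,13.9],[0.0005,-0.0,-0.0002]],[1,[-0.1,-0.2,13.9],[0.0005,-0.0,-0.0002]],[1,[-0.1,-0.2,13.9],[0.0005,-0.0,-0.0002]]]
```

View pics/t1.png

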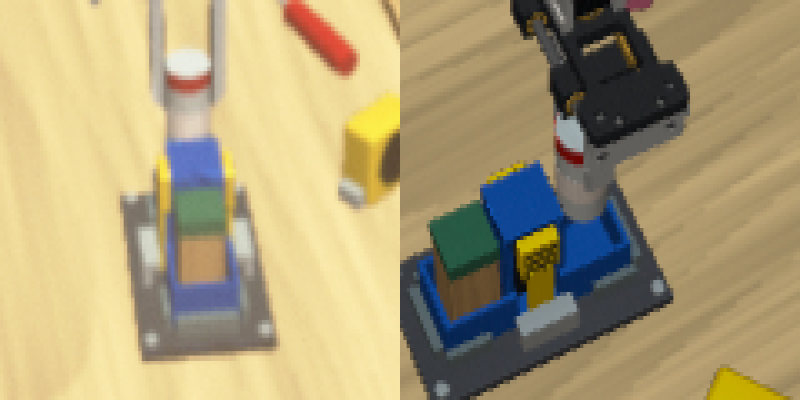

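The tin hangs over the +y bay (side crop (188,90), scene crop (585,200)), upright and clear of the tower. I'll lower it and let go.

Emit:
carry_out --commands '[[1, [0, -0.1, 14], [0, 0, 0]], [1, [0, -0.1, 14], [0, 0, 0]], [1, [0, -0.1, 14], [0, 0, 0]], [1, [0, -0.1, 13], [0, 0, 0]], [1, [0, 0, 0], [0, 0, 0]], [1, [0, 0, 0], [0, 0, 0]]]'

```text
time_s: 16.1
ee_pos: [0.5881, 0.0023, 0.0537]
eef_rot: [-3.141, 0.0, 1.491]
force: [-0.1, 0.5, -0.5]
grip_width: 0.0373
grip_force: 18.0
```

Emit:
carry_out --commands '[[0.4, [0, 0, 0], [0, 0, 0]], [0.4, [0, 0, 0], [0, 0, 0]], [0.4, [0, 0, 0], [0, 0, 0]], [0.4, [0, 0, -15], [0, 0, 0]], [0.4, [0, 0, -30], [0, 0, 0]], [0.3, [0, 0, -40], [0, 0, 0]], [0, [0, 0, -40], [0, 0, 0]], [0, [0, 0, -20], [0, 0, 0]], [0, [0, 0, 0], [0, 0, 0]], [0, [0, 0, 0], [0, 0, 0]]]'

```text
time_s: 17.35
ee_pos: [0.5878, 0.0024, 0.1983]
eef_rot: [-3.14, 0.0, 1.491]
force: [-0.4, 0.3, 0.1]
grip_width: 0.0938
grip_force: 0.0
```

```bash
python3 - <<'E'
from h import *
np.set_printoptions(precision=4,suppress=True)
s=cam("side"); c=cam("scene")
for n in("scene","side"):
  for t in["block_mid","tin_mid","cassette_grip"]:
    print(n,t,[(round(d["score"],2),np.round(d["at"],4).tolist()) for d in ctrl.place_of(t,n) if abs(d["at"][1]+.045)<.09])
cv2.imwrite('pics/t2.png',np.hstack([cv2.resize(s["img"][215:305,285:395],(400,400),interpolation=3),cv2.resize(c["img"][205:305,265:385],(400,400),interpolation=3)]))
print(ctrl.get_obs()["ee_pos"])
plan((0.5849,-0.0442,0.17,85.5,2),(0.5849,-0.0442,0.057,85.5,4))
E
```

```text
scene block_mid [(0.9, [0.5805, -0.0888, 0.0526])]
scene tin_mid [(0.64, [0.5907, 0.0017, 0.0553])]
scene cassette_grip [(0.64, [0.5889, -0.0475, 0.0753])]
side block_mid [(0.73, [0.5837, -0.0911, 0.0506])]
side tin_mid [(0.54, [0.5824, -0.0003, 0.0459]), (0.42, [0.5878, -0.0021, 0.0193])]
side cassette_grip [(0.65, [0.592, -0.0007, 0.0214]), (0.59, [0.5846, -0.0438, 0.0746])]
[0.5881 0.0023 0.1988]
[[0,[-23.3,0.2,14.4],[-0.0002,0.0,-0.0004]],[0,[-23.3,0.2,14.4],[-0.0002,0.0,-0.0004]],[0,[0.0,-0.0,28.3],[0.0,0.0,0.0]],[0,[0.0,-0.0,28.3],[0.0,0.0,0.0]],[0,[0.0,-0.0,28.3],[0.0,0.0,0.0]],[0,[0.0,-0.0,28.3],[0.0,0.0,0.0]]]
```

View pics/t2.png

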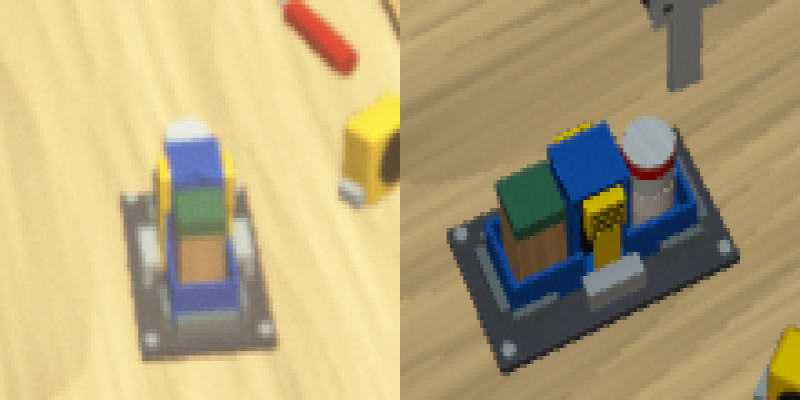

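Both pieces stand in the bays: block at scene crop (535,215), tin at (650,175), z about 0.05. Next I pinch the catches.

Emit:
carry_out --commands '[[0, [-23.3, 0.2, 14.5], [0, 0, 0]], [0, [-23.3, 0.2, 14.5], [0, 0, 0]], [0, [0, 0, 28], [0, 0, 0]], [0, [0, 0, 28], [0, 0, 0]], [0, [0, 0, 28], [0, 0, 0]], [0, [0, 0, 28], [0, 0, 0]], [0, [0, 0, 0], [0, 0, 0]], [0, [0, 0, 0], [0, 0, 0]]]'

```text
time_s: 18.75
ee_pos: [0.5854, -0.0442, 0.0592]
eef_rot: [3.14, 0.0, 1.492]
force: [-0.7, 0.3, 0.5]
grip_width: 0.094
grip_force: 0.0
```

Emit:
carry_out --commands '[[1, [0, 0, 0], [0, 0, 0]], [1, [0, 0, 0], [0, 0, 0]], [1, [0, 0, 0], [0, 0, 0]], [1, [0, 0, 0], [0, 0, 0]], [1, [0, 0, 0], [0, 0, 0]], [1, [0, 0, 0], [0, 0, 0]], [1, [0, 0, 0], [0, 0, 0]]]' --squeeze 35

```text
time_s: 19.62
ee_pos: [0.5852, -0.0442, 0.0584]
eef_rot: [3.141, 0.0, 1.492]
force: [1.5, -0.3, 5.2]
grip_width: 0.0435
grip_force: 35.0
```

Opening is 43.5 mm, so both catches are fully in. I'll lift slowly.

Emit:
carry_out --commands '[[1, [0, 0, -5], [0, 0, 0]], [1, [0, 0, -10], [0, 0, 0]], [1, [0, 0, -13], [0, 0, 0]], [1, [0, 0, -16], [0, 0, 0]], [1, [0, 0, -16], [0, 0, 0]], [1, [0, 0, -15], [0, 0, 0]], [1, [0, 0, -13], [0, 0, 0]], [1, [0, 0, -9], [0, 0, 0]], [1, [0, 0, -4], [0, 0, 0]], [1, [0, 0, 0], [0, 0, 0]]]'

```text
time_s: 20.88
ee_pos: [0.5848, -0.0441, 0.1589]
eef_rot: [-3.141, 0.0, 1.491]
force: [-0.3, -0.2, -6.5]
grip_width: 0.0429
grip_force: 35.0
```

Emit:
carry_out --commands '[[1, [0, 0, 0], [0, 0, 0]], [1, [0, 0, 0], [0, 0, 0]], [1, [0, 0, 0], [0, 0, 0]], [1, [0, 0, 0], [0, 0, 0]]]'

```text
time_s: 21.38
ee_pos: [0.5848, -0.0441, 0.159]
eef_rot: [-3.141, 0.0, 1.491]
force: [-0.3, 0.0, -6.3]
grip_width: 0.0433
grip_force: 35.0
```

```bash
python3 - <<'E'
from h import *
s=cam("side"); c=cam("scene")
for n in("scene","side"):
  for t in["block_mid","tin_mid","cassette_grip"]:
    print(n,t,[(round(d["score"],2),np.round(d["at"],3).tolist()) for d in ctrl.place_of(t,n) if abs(d["at"][1]+.045)<.09])
cv2.imwrite('pics/f.png',np.hstack([cv2.resize(s["img"][195:305,285:395],(400,400),interpolation=3),cv2.resize(c["img"][165:305,255:395],(400,400),interpolation=3)]))
E
```

```text
scene block_mid [(0.66, [0.578, -0.09, 0.152]), (0.55, [0.766, 0.037, 0.004])]
scene tin_mid [(0.58, [0.59, 0.001, 0.157])]
scene cassette_grip [(0.83, [0.588, -0.048, 0.176])]
side block_mid [(0.73, [0.584, -0.091, 0.152])]
side tin_mid [(0.41, [0.585, 0.004, 0.147])]
side cassette_grip [(0.57, [0.587, -0.047, 0.177])]
```

View pics/f.png

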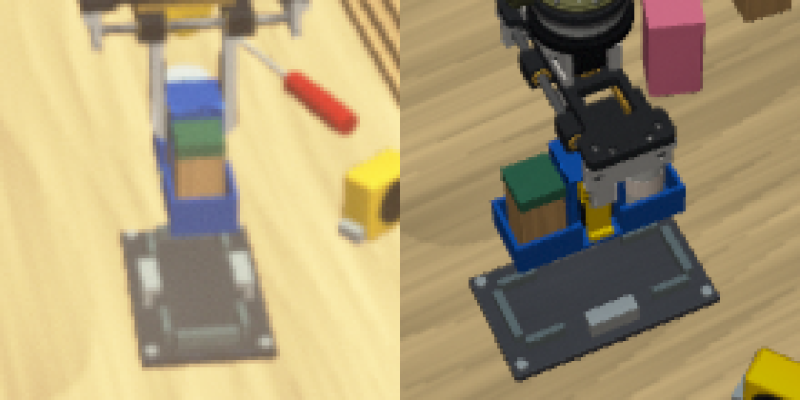

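The cassette hangs level about 10 cm above the dock (side crop (200,195), dock at (200,300)), with the block and tin both in it. I'm handing it in.

```bash
python3 -c "
from station import ctrl
print(ctrl.hand_in())"
```

```text
the job is handed in; nothing more can be done
None
```

I handed the job in with the cassette held level about 10 cm over the dock by its pinched catches, the tin and block standing in its two bays; the hand-in call returned no verdict.

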